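Weigh a housing on a beam balance with bored weights

TASK

The gold housing on one end of the beam balance has an unknown weight: choose the right one or two of the three steel weights and set them fully home over the posts on the balance's other plate, one to a post, so that the beam comes as near level as the weights allow. The balance is delicate, so press on the plate no harder than a light push and never push or load it down to its lower stop, and leave the housing and the things lying around where they are. Weights that you do not need stay upright on the bench, clear of the balance.

Things in the scene. Friction and masses are not known exactly. Their poses are not given: they have to be found in the camera images.
- balance: fixed beam balance, foot 110 x 370 mm. Origin on the bench under its middle; y runs along the beam to the weight plate, x across, z up. Beam axis along x, 48 mm up. Arms are 125 mm: at y = +125 mm the weight plate's middle, at y = -125 mm a cradle with the gold housing
- beam (a joint): beam angle, rad: 0 level, positive = weight plate up; stops at +0.05 (it starts there) and -0.05. Bare beam tared to level. Springy pivot: each 100 g of difference between housing and weights tilts it about 0.04 rad, 130 g or more holds it on a stop. Pressed on the press button to level, it pushes back with the missing weight (0.98 N per 100 g)
- plate_mid (a point): top of the small domed steel press button (13 mm wide, 5 mm tall) in the middle of the weight plate, between the posts; press here to feel the load. The plate (steel, 130 mm in x, 70 mm in y) is flat, its top 45 mm above the bench when level; all moves and leans with the beam
- housing_mid (a point): centre of the gold plastic housing (92 x 115 x 42 mm, about 140 to 650 g) that lies in the cradle between low black lips; 21 mm above its underside. Not to be touched
- post_near (a point): top centre of the nearer (balance -x) of two steel posts on the weight plate (12 mm diameter, 13 mm tall, edge barely rounded; 37 mm from the plate's middle along x). Moves and leans with the beam; z along the post, up. A weight fully home stands flat on the plate with its centre 8 mm above this point
- post_far (a point): top centre of the farther (balance +x) of two steel posts on the weight plate (12 mm diameter, 13 mm tall, edge barely rounded; 37 mm from the plate's middle along x). Moves and leans with the beam; z along the post, up. A weight fully home stands flat on the plate with its centre 8 mm above this point
- small_mid (a point): smallest of three loose plain steel weights, 100 g: body 30 mm diameter, 20 mm high; on it a solid grooved round grip 18 mm diameter, 22 mm tall (42 mm in all). Blind bore in the underside, 14 mm diameter, 20 mm deep, goes over a post. Point: its centre, on its axis, 21 mm above the underside; z up out of the grip. Starts upright on the bench
- medium_mid (a point): middle one of three loose plain steel weights, 200 g: body 40 mm diameter, 20 mm high; on it a solid grooved round grip 18 mm diameter, 22 mm tall (42 mm in all). Blind bore in the underside, 14 mm diameter, 20 mm deep, goes over a post. Point: its centre, on its axis, 21 mm above the underside; z up out of the grip. Starts upright on the bench
- large_mid (a point): largest of three loose plain steel weights, 400 g: body 54 mm diameter, 20 mm high; on it a solid grooved round grip 18 mm diameter, 22 mm tall (42 mm in all). Blind bore in the underside, 14 mm diameter, 20 mm deep, goes over a post. Point: its centre, on its axis, 21 mm above the underside; z up out of the grip. Starts upright on the bench
- grey_knob: bystander: grey plastic control knob, 23 mm across, 16 mm tall, near the weights; origin under its middle
- brush_1: bystander: brush with wooden handle, 152 x 19 x 13 mm, lying beyond the weight plate, beside a tall stack of trays (room furniture: world x over 0.42, y over 0.475 m, 440 mm high; keep the wrist clear of it, and of the upright white pipe at world x 0.37, y 0.07 m); origin under its middle
- adapter: bystander: black plug adapter, 64 x 30 x 28 mm, on the near edge of the bench; origin under its middle
There are look-alikes about, which are no part of the job. What is shaped like the part that bears medium_mid but green is not meant.

How it is judged:
By the outcome, as a careful person would: the job done as asked, in the order asked, and still so for the second after the job is handed in, with the robot touching nothing.
It also fails if it takes over 72 s, if anything falls off the work surface, if the arm or the gripper's body presses on something with over 40 N, if the wrist force passes 120 N, or if a joint passes its speed limit or range.

ROBOT

A 6-joint arm with a two-finger parallel gripper is mounted at the origin on a cart in front of the work surface, level with it; the furniture and walls round the work are solid. World frame = base frame: x ahead of the robot, y to its left, z up, the work surface at z = 0. Lengths are in mm, angles in rad, forces in N, time in s.
With the tool pointing down it reaches from about 350 to 775 mm from the base axis. Payload 7.3 kg.
Tool frame: the origin (TCP) lies on the centre line of the jaws, within the pads' length; the fingertips stand 17 mm ahead of it and the grasp point (between the pads) lies 2 mm behind it; z points along the fingers, y is the line along which they close (so a half turn about z gives the same grasp; the last joint's range is limited). The gripper opens to 92 mm and grips with 3 to 60 N. Pads are 19 mm wide; open, the fingers measure 130 mm over their backs; the gripper's body (75 mm by 190 mm) begins 47 mm behind the grasp point.
Start: joints at [-1.338, 0.342, 1.524, -0, 1.275, -0.146], TCP at [194.171, -487.792, 243.741] pointing down, gripper open.
Joint ranges: [-2.53, 2.53], [-0.77, 2.02], [0.04, 2.7], [-1, 4.14], [0.28, 2.66], [-3.11, 3.11]. Speed limits (rad/s): [2.57, 2.57, 3.14, 3.14, 3.14, 3.14].

INTERFACE

Orientations are given as [roll, pitch, yaw] about the fixed x, y, z axes, in that order (R = Rz(yaw) Ry(pitch) Rx(roll)).
In Python, from plant import bot gives the robot as it stands. The module is installed in compiled form; this text tells all that it offers.
- The arm moves only by the shell command python3 -m pendant 'ROWS'. ROWS is JSON, a list of rows, each a list of 3 entries, a list of its own where there are three numbers: the shift along the world's x, y, z as a fraction of full scale, then the turn, a rotation vector about the world's x, y, z as a fraction of full scale, then the opening, from -1 (shut) to 1 (fully open), so that 0 is half open. In form: [[[tx, ty, tz], [rx, ry, rz], claw], ...]. A call has exactly 10 rows; each row shifts and turns the commanded pose from where the row before left it; what a row does not reach is not made up. Full scale, the value 1, is 30 mm for a shift and 0.12 rad for a turn. A row lasts 1/12 s, in which the tool goes at most 41.7 mm and 7.16 degrees, less where a joint would pass 70% of its speed; a pose out of reach is approached as far as the arm can. A call with a number of a shift or a turn outside -1 to 1 is refused whole. A call with a gripper value outside its range is refused whole. The fingers move at their own pace and stop on an object; the grip force is fixed at half the most. Time passes only in rows, so rows that do not move let the fingers close, or fill a call up. It gives the time, the measured TCP pose, the force, the opening and the grip force at its end, in the units of the state.
- bot.get_obs(): the state, without advancing time (a new reading comes with each control period).
- bot.capture(name): name is "side" or "top" or "wrist"; returns the picture (420x560x3 uint8, blue, green, red); there is no depth.
- bot.camera_params(name): a dict with "fovy" (degrees; the focal length in pixels is half the picture's height over the tangent of half this angle, whatever the lens; pixels are square), "cx", "cy" (the principal point, pixels), "distortion" ([k1, k2, p1, p2, k3] as OpenCV has them; the pictures are not rectified), "camera_from_world" (4x4, takes a point from world to camera coordinates). Camera axes: x right, y down, z forward; pixel columns grow to the right and rows downward; lengths in mm; the calibration is good to about 2 mm. A picture is of the moment at which its call begins: read the wrist's pose just before it. camera_params takes no time and is no camera call; for the wrist camera it gives the pose at the moment of the call.
- bot.close_job(): hands the job in; it is judged then, once.
The state is a dict: "time": time; "joint_positions": joint angles; "dq": joint speeds; "tau": joint torques, N m; "tool_pos": TCP position; "tcp_rot": TCP orientation; "contact_force": force on the tool from outside, world axes, zero at the start; "moment": the same for the moment, N m; "grip_width": finger opening in mm; "finger_force": force on a finger pad.
Only numpy, scipy, OpenCV 4.12 (cv2) and the standard library are available. Lean on these libraries where they do the work, as an engineer would, in place of code of your own. Each camera call takes 0.05 s, during which the arm holds its last target. There are 200 camera calls.

## Working session

There is one attempt and no reset: what is moved stays moved. The work goes in short steps, Python scripts to look and compute and a shell command to move; the robot and the scene stay as the last step left them, time stands still between calls to the robot, and variables do not carry over. Pictures are saved under pics/ and viewed, at most 10 in all, crops included, and the job is handed in when it is done.

```bash
mkdir -p pics
python3 - <<'E'
from plant import bot
import cv2
o=bot.get_obs();print({k:o[k] for k in('time','tool_pos','tcp_rot','grip_width','contact_force')})
for n in('side','top'):
    cv2.imwrite(f'pics/{n}1.png',bot.capture(n));p=bot.camera_params(n);print(n,p)
E
```

```text
{'time': 0.0, 'tool_pos': array([ 194.06846546, -487.40702428,  243.04599427]), 'tcp_rot': array([-3.14005428e+00, -2.02118288e-04,  3.78786454e-01]), 'grip_width': 91.6697077596839, 'contact_force': array([-0.62492181,  0.18292511,  0.46636691])}
side {'fovy': 45.724956806118065, 'cx': 280.9077290694957, 'cy': 211.70742212256897, 'distortion': array([-0.05877005,  0.        ,  0.        ,  0.        ,  0.        ]), 'camera_from_world': array([[-5.69999347e-01, -8.21293589e-01, -2.40330059e-02,
         4.90843289e+02],
       [-3.83190670e-01,  2.91590998e-01, -8.76435736e-01,
         1.93105890e+02],
       [ 7.26818860e-01, -4.90358574e-01, -4.80918719e-01,
         8.65954550e+02],
       [ 0.00000000e+00,  0.00000000e+00,  0.00000000e+00,
         1.00000000e+00]])}
top {'fovy': 48.009299747245365, 'cx': 268.9673132463092, 'cy': 206.14525935679447, 'distortion': array([-0.11499959,  0.        ,  0.        ,  0.        ,  0.        ]), 'camera_from_world': array([[-5.91435154e-03, -9.99832225e-01,  1.73361531e-02,
         2.25553964e+02],
       [-9.97383580e-01,  4.64900272e-03, -7.21414013e-02,
         5.25408717e+02],
       [ 7.20487020e-02, -1.77174641e-02, -9.97243740e-01,
         9.83168026e+02],
       [ 0.00000000e+00,  0.00000000e+00,  0.00000000e+00,
         1.00000000e+00]])}
```

View pics/side1.png

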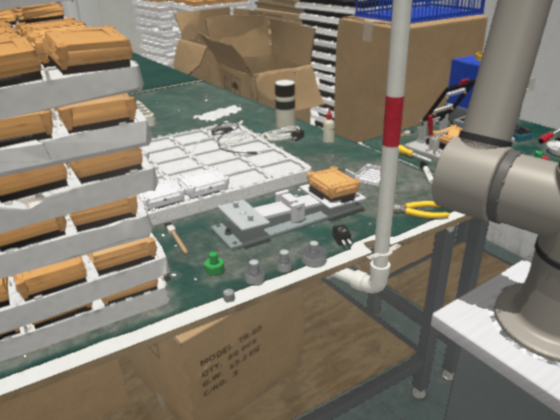

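View pics/top1.png

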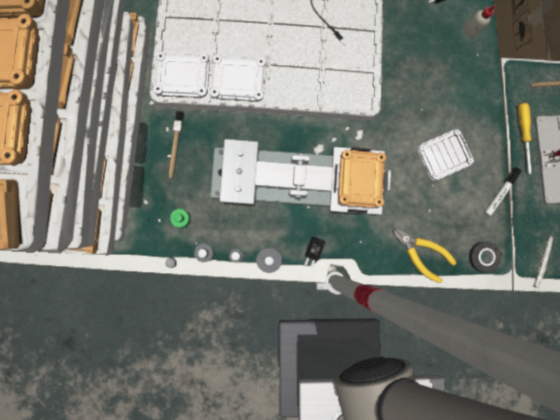

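```bash
cat > h.py <<'E'
import numpy as np,cv2
from plant import bot
def K(p):
    f=210/np.tan(np.radians(p['fovy']/2));return np.array([[f,0,p['cx']],[0,f,p['cy']],[0,0,1.]])
def w(p,uv,z):
    n=cv2.undistortPoints(np.array([[uv]],float),K(p),p['distortion'])[0,0]
    T=p['camera_from_world'];R=T[:3,:3];c=-R.T@T[:3,3];d=R.T@np.array([n[0],n[1],1.])
    return c+d*(z-c[2])/d[2]
def px(p,X):
    T=p['camera_from_world'];return cv2.projectPoints(np.array(X,float).reshape(-1,3),cv2.Rodrigues(T[:3,:3])[0],T[:3,3],K(p),p['distortion'])[0][:,0]
def obs():
    o=bot.get_obs();print('t%.2f'%o['time'],o['tool_pos'].round(1),o['tcp_rot'].round(3),'F',o['contact_force'].round(2),'w%.1f f%.1f'%(o['grip_width'],o['finger_force']),'q',np.round(o['joint_positions'],2));return o
E
python3 - <<'E'
from h import *
im=cv2.imread('pics/top1.png')[125:280,150:400]
cv2.imwrite('pics/c1.png',cv2.resize(im,None,fx=3.2,fy=3.2,interpolation=cv2.INTER_CUBIC))
p=bot.camera_params('top')
for n,uv,z in [('med',(203,252),42),('small',(236,255),42),('large',(269,259),42),('knob',(171,262),16),('post1',(238.5,156),61),('post2',(238.5,186),61),('mid',(239,171),56),('housing',(362,179),60),('beamax',(299,175),70),('pipe',(330,275),0),('edge',(200,262),0)]:print(n,w(p,uv,z).round(1))
E
```

```text
med [430.9 359.4  42. ]
small [424.5 291.5  42. ]
large [415.9 223.8  42. ]
knob [409.4 430.3  16. ]
post1 [626.5 285.2  61. ]
post2 [564.8 285.3  61. ]
mid [596.3 284.5  56. ]
housing [578.5  32.   60. ]
beamax [585.6 162.6  70. ]
pipe [378.9  92.2   0. ]
edge [408.6 370.9   0. ]
```

View pics/c1.png

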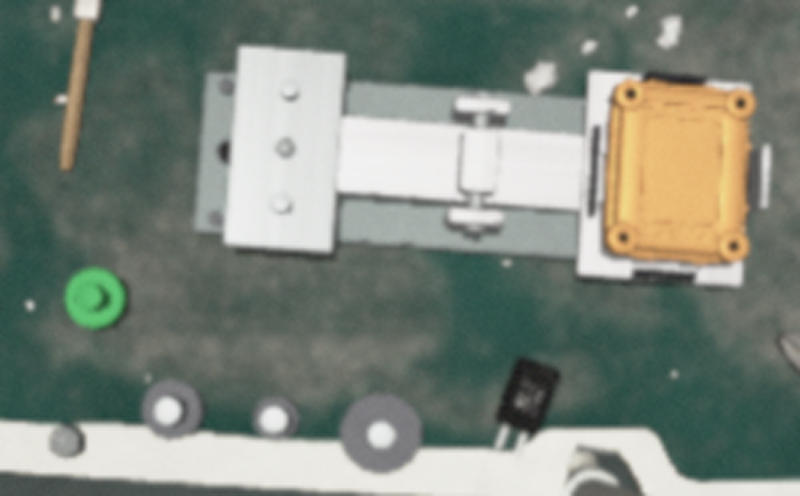

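```bash
python3 -m pendant '[[[-0.25,0.6,0.5],[0,0,0],-1],[[-0.25,0.6,0.5],[0,0,0],-1],[[-0.25,0.6,0.5],[0,0,0],-1],[[-0.25,0.6,0.5],[0,0,0],-1],[[-0.25,0.6,0.5],[0,0,0],-1],[[-0.25,0.6,0.5],[0,0,0],-1],[[-0.25,0.6,0.5],[0,0,0],-1],[[-0.25,0.6,0.5],[0,0,0],-1],[[-0.25,0.6,0.5],[0,0,0],-1],[[-0.25,0.6,0.5],[0,0,0],-1]]'
python3 - <<'E'
from h import *
obs()
cv2.imwrite('pics/s2.png',bot.capture('side'))
p=bot.camera_params('wrist');print(p)
E
```

```text
time: 0.93
tool_pos: [118.8, -306.6, 394.2]
tcp_rot: [-3.141, -0.0, 0.379]
contact_force: [-0.4, -0.3, -0.4]
grip_width: 29.7
finger_force: 0.0
t0.93 [ 118.8 -306.6  394.2] [-3.141 -0.     0.379] F [-0.36 -0.34 -0.43] w29.7 f0.0 q [-1.44 -0.12  1.65 -0.    1.61 -0.24]
{'fovy': 62.02063906640584, 'cx': 270.9610339552776, 'cy': 218.34285755139857, 'distortion': array([-0.08417768,  0.        ,  0.        ,  0.        ,  0.        ]), 'camera_from_world': array([[ 3.69955738e-01, -9.29045860e-01,  2.55756910e-03,
        -3.29200241e+02],
       [-8.95179043e-01, -3.55730372e-01,  2.68533766e-01,
        -7.70826864e+01],
       [-2.48570379e-01, -1.01635090e-01, -9.63266877e-01,
         5.37401381e+02],
       [ 0.00000000e+00,  0.00000000e+00,  0.00000000e+00,
         1.00000000e+00]])}
```

View pics/s2.png

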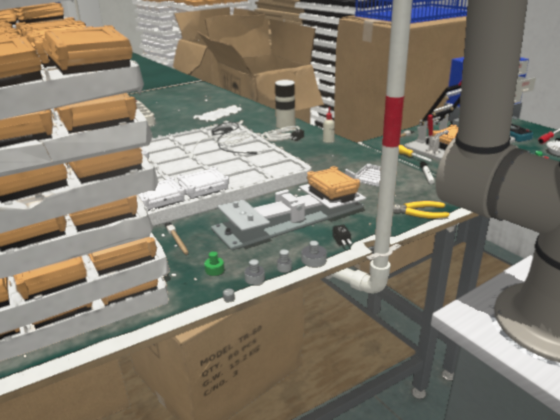

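```bash
python3 -m pendant '[[[-0.31,0.8,0],[0,0,0],-1],[[-0.31,0.8,0],[0,0,0],-1],[[-0.31,0.8,0],[0,0,0],-1],[[-0.31,0.8,0],[0,0,0],-1],[[-0.31,0.8,0],[0,0,0],-1],[[0.73,0.33,0],[0,0,0.58],-1],[[0.68,0.42,0],[0,0,0.58],-1],[[0.63,0.5,0],[0,0,0.58],-1],[[0.56,0.57,0],[0,0,0.58],-1],[[0.49,0.63,0],[0,0,0.58],-1]]'
python3 -c "
from h import *
obs()"
```

```text
time: 1.82
tool_pos: [165.9, -113.5, 393.6]
tcp_rot: [3.141, -0.0, 0.729]
contact_force: [1.1, -0.5, 0.4]
grip_width: 0.5
finger_force: 0.0
t1.82 [ 165.9 -113.5  393.6] [ 3.141 -0.     0.729] F [ 1.09 -0.54  0.42] w0.5 f0.0 q [-0.99 -0.4   1.83  0.    1.71 -0.15]
```

```bash
python3 -m pendant '[[[0.41,0.69,0],[0,0,0.58],-1],[[0.33,0.73,0],[0,0,0.58],-1],[[0.24,0.76,0],[0,0,0.58],-1],[[0.14,0.79,0],[0,0,0.58],-1],[[0.05,0.8,0],[0,0,0.58],-1],[[-0.05,0.8,0],[0,0,0.58],-1],[[-0.14,0.79,0],[0,0,0.58],-1],[[-0.24,0.76,0],[0,0,0.58],-1],[[-0.33,0.73,0],[0,0,0.58],-1],[[-0.41,0.69,0],[0,0,0.58],-1]]'
python3 -c "
from h import *
obs()"
```

```text
time: 2.65
tool_pos: [164.8, 112.9, 393.5]
tcp_rot: [-3.142, -0.0, 1.426]
contact_force: [0.5, 0.4, -0.5]
grip_width: 0.2
finger_force: 0.0
t2.65 [164.8 112.9 393.5] [-3.142 -0.     1.426] F [ 0.49  0.45 -0.45] w0.2 f0.0 q [ 0.21 -0.4   1.84  0.    1.71  0.35]
```

```bash
python3 -m pendant '[[[-0.49,0.63,0],[0,0,0.6],-1],[[-0.56,0.57,0],[0,0,0.6],-1],[[0.7,0.7,0],[0,0,0],-1],[[0.8,0.6,0],[0,0,0],-1],[[0.9,0.4,0],[0,0,0],-1],[[1,0.3,0],[0,0,0],-1],[[1,0.3,0],[0,0,0],-1],[[1,0.3,0],[0,0,0],-1],[[1,0.3,0],[0,0,0],-1],[[1,0.2,0],[0,0,0],-1]]'
python3 -m pendant '[[[0.9,0.1,-0.3],[0,0,0],-1],[[0.9,0.1,-0.3],[0,0,0],-1],[[0.9,0.1,-0.3],[0,0,0],-1],[[0.9,0.1,-0.3],[0,0,0],-1],[[0,0,-0.3],[0,0,0],-1],[[0,0,-0.3],[0,0,0],-1],[[0,0,-0.3],[0,0,0],-1],[[0,0,-0.3],[0,0,0],-1],[[0,0,0],[0,0,0],-1],[[0,0,0],[0,0,0],-1]]'
python3 - <<'E'
from h import *
obs()
p=bot.camera_params('wrist');im=bot.capture('wrist');cv2.imwrite('pics/w1.png',cv2.resize(im,(800,600),interpolation=cv2.INTER_CUBIC))
import pickle;pickle.dump(p,open('w1.pkl','wb'))
pt=bot.camera_params('top')
c=lambda u,v:(u/3.2+150-.35,v/3.2+125-.35)
for n,uv,z in [('med',(167,411),42),('small',(273,419),42),('large',(381,434),42),('far',(290,91),64),('near',(281,205),64),('mid',(285,148),56)]:
    X=w(pt,c(*uv),z);print(n,X.round(1),'wrist px800',(px(p,X)[0]*[800/560,600/420]).round(0))
E
```

```text
time: 3.48
tool_pos: [357.3, 241.5, 393.1]
tcp_rot: [-3.141, 0.0, 1.567]
contact_force: [-1.3, 0.6, -0.0]
grip_width: 0.4
finger_force: 0.0
time: 4.32
tool_pos: [463.0, 253.0, 321.9]
tcp_rot: [-3.142, 0.0, 1.567]
contact_force: [-0.1, 0.3, -0.5]
grip_width: 0.8
finger_force: 0.0
t4.32 [463.  253.  321.9] [-3.142  0.     1.567] F [-0.12  0.29 -0.54] w0.8 f0.0 q [ 0.35  0.3   1.37 -0.    1.47  0.36]
med [428.7 361.8  42. ] wrist px800 [342. 127.]
small [423.3 293.7  42. ] wrist px800 [338. 212.]
large [413.3 224.4  42. ] wrist px800 [329. 293.]
far [632.  281.5  64. ] wrist px800 [594. 230.]
near [558.9 287.2  64. ] wrist px800 [506. 222.]
mid [596.5 285.   56. ] wrist px800 [549. 224.]
```

View pics/w1.png

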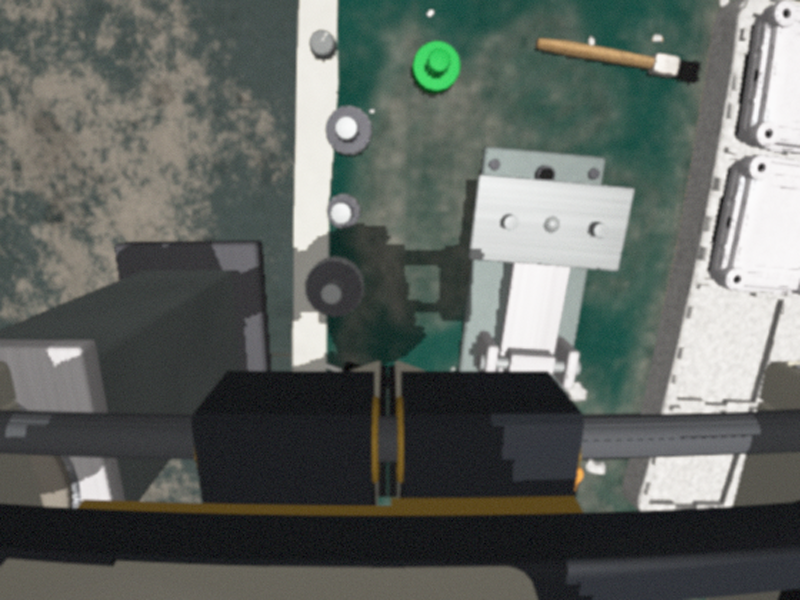

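```bash
python3 -m pendant '[[[0.445,0.107,-0.7],[0,0,0],-1],[[0.445,0.107,-0.7],[0,0,0],-1],[[0.445,0.107,-0.7],[0,0,0],-1],[[0.445,0.107,-0.7],[0,0,0],-1],[[0.445,0.107,-0.7],[0,0,0],-1],[[0.445,0.107,-0.7],[0,0,0],-1],[[0.445,0.107,-0.7],[0,0,0],-1],[[0.445,0.107,-0.7],[0,0,0],-1],[[0.445,0.107,-0.7],[0,0,0],-1],[[0.445,0.107,-0.7],[0,0,0],-1]]'
python3 - <<'E'
from h import *
import pickle
p=pickle.load(open('w1.pkl','rb'))
s=lambda u,v:((u+.5)*.7-.5,(v+.5)*.7-.5)
for n,uv,z in [('med',(346,127),42),('small',(341,211),42),('large',(331,293),42),('far',(598,229),64),('near',(509,222),64),('mid',(551,224),56)]:
    print(n,w(p,s(*uv),z).round(1))
F=[]
for i in range(8):
    im=bot.capture('wrist');F.append(bot.get_obs()['contact_force'])
print(np.mean(F,0),np.std(F,0));obs()
p=bot.camera_params('wrist')
pickle.dump(p,open('w2.pkl','wb'));cv2.imwrite('pics/w2.png',cv2.resize(im[:300],(800,429),interpolation=cv2.INTER_CUBIC))
E
```

```text
time: 5.2
tool_pos: [598.3, 285.5, 111.8]
tcp_rot: [3.14, -0.001, 1.567]
contact_force: [0.0, -0.4, 0.4]
grip_width: 0.4
finger_force: 0.0
med [431.4 361.9  42. ]
small [425.8 294.9  42. ]
large [415.2 224.6  42. ]
far [634.8 282.4  64. ]
near [561.5 287.6  64. ]
mid [598.3 285.4  56. ]
[-0.08378121 -0.52654496 -0.10831898] [0.63268001 0.50387569 1.09929648]
t5.60 [597.6 285.3 114. ] [ 3.139e+00 -1.000e-03  1.567e+00] F [0.06 0.29 0.54] w0.6 f0.0 q [ 0.33  0.7   1.28 -0.    1.16  0.33]
```

View pics/w2.png

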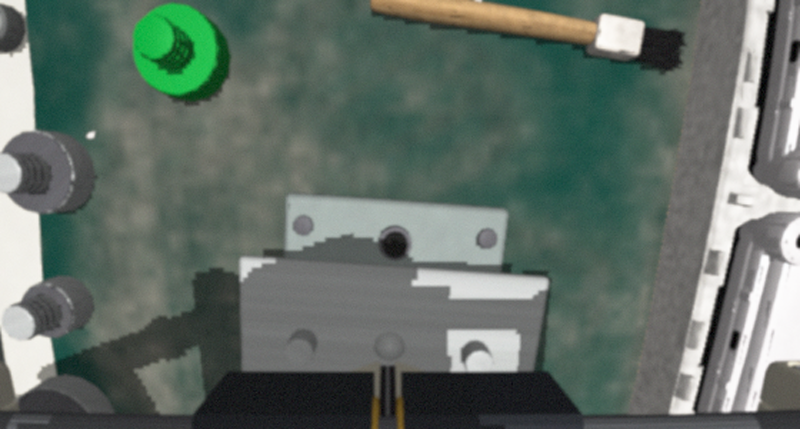

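```bash
python3 -m pendant '[[[0,0,-0.25],[0,0,0],-1],[[0,0,-0.25],[0,0,0],-1],[[0,0,-0.25],[0,0,0],-1],[[0,0,-0.25],[0,0,0],-1],[[0,0,-0.25],[0,0,0],-1],[[0,0,-0.05],[0,0,0],-1],[[0,0,-0.05],[0,0,0],-1],[[0,0,-0.05],[0,0,0],-1],[[0,0,-0.05],[0,0,0],-1],[[0,0,-0.05],[0,0,0],-1]]'
python3 - <<'E'
from h import *
F=[];P=[]
for i in range(20):
    bot.capture('side');o=bot.get_obs();F.append(o['contact_force']);P.append(o['tool_pos'])
F=np.array(F);print(F[:,2].round(1),np.mean(F,0),np.mean(P,0))
E
```

```text
time: 6.43
tool_pos: [597.4, 285.1, 67.0]
tcp_rot: [3.141, -0.0, 1.567]
contact_force: [-1.7, -0.2, 2.1]
grip_width: 0.5
finger_force: 1.3
[1.7 1.7 2.9 2.1 1.7 2.4 2.  2.3 2.  1.4 2.2 1.3 2.6 1.9 3.  1.9 2.  2.4
 1.9 1.3] [-1.58043871 -0.3077153   2.04917098] [597.36118266 285.04436522  66.80448944]
```

```bash
python3 -m pendant '[[[0,0,0.3],[0,0,0],-1],[[0,0,0.6],[0,0,0],-1],[[0,0,0.6],[0,0,0],-1],[[0,0,0.6],[0,0,0],-1],[[-0.7,0.32,0],[0,0,-0.6],0],[[-0.7,0.32,0],[0,0,-0.6],0],[[-0.7,0.32,0],[0,0,-0.6],0],[[-0.7,0.32,0],[0,0,-0.6],0],[[-0.7,0.32,0],[0,0,-0.6],0],[[-0.7,0.32,0],[0,0,-0.6],0]]'
python3 -m pendant '[[[-0.67,0.32,0],[0,0,-0.56],0],[[-0.67,0.32,0],[0,0,-0.56],0],[[0,0,-0.4],[0,0,0],0],[[0,0,-0.4],[0,0,0],0],[[0,0,-0.2],[0,0,0],0],[[0,0,0],[0,0,0],0],[[0,0,0],[0,0,0],0],[[0,0,0],[0,0,0],0],[[0,0,0],[0,0,0],0],[[0,0,0],[0,0,0],0]]'
python3 - <<'E'
from h import *
F=[];P=[]
for i in range(6):
    im=bot.capture('wrist');o=bot.get_obs();F.append(o['contact_force']);P.append(o['tool_pos'])
print(np.mean(F,0),np.mean(P,0));obs()
E
```

```text
time: 8.27
tool_pos: [470.8, 343.0, 130.4]
tcp_rot: [3.141, -0.001, 1.131]
contact_force: [-0.2, 0.4, -0.1]
grip_width: 36.0
finger_force: 0.0
time: 9.1
tool_pos: [431.6, 361.9, 100.3]
tcp_rot: [3.141, -0.001, 1.0]
contact_force: [-0.4, -0.1, 0.0]
grip_width: 45.7
finger_force: 0.0
[-0.57055012 -0.07264319  0.18058847] [431.34745757 361.82024764  99.99745074]
t9.40 [431.2 361.8  99.8] [ 3.141 -0.     1.   ] F [-0.43  0.01  0.46] w46.1 f0.0 q [ 0.56  0.56  1.6  -0.    0.98  1.13]
```

```bash
python3 -m pendant '[[[0,0,-0.5],[0,0,0],0],[[0,0,-0.5],[0,0,0],0],[[0,0,-0.5],[0,0,0],0],[[0,0,-0.3],[0,0,0],0],[[0,0,-0.2],[0,0,0],0],[[0,0,0],[0,0,0],-0.4],[[0,0,0],[0,0,0],-0.8],[[0,0,0],[0,0,0],-0.8],[[0,0,0],[0,0,0],-0.8],[[0,0,0],[0,0,0],-0.8]]'
```

```text
time: 10.23
tool_pos: [431.4, 362.1, 40.4]
tcp_rot: [3.141, -0.001, 1.0]
contact_force: [1.7, -1.4, 2.8]
grip_width: 17.1
finger_force: 27.5
```

```bash
python3 -m pendant '[[[0,0,0.5],[0,0,0],-0.8],[[0,0,0.5],[0,0,0],-0.8],[[0.33,-0.41,0],[0,0,0.95],-0.8],[[0.33,-0.41,0],[0,0,0.95],-0.8],[[0.33,-0.41,0],[0,0,0.95],-0.8],[[0.33,-0.41,0],[0,0,0.95],-0.8],[[0.33,-0.41,0],[0,0,0.95],-0.8],[[0,0,-0.5],[0,0,0],-0.8],[[0,0,-0.3],[0,0,0],-0.8],[[0,0,-0.18],[0,0,0],-0.8]]'
python3 -m pendant '[[[0,0,0],[0,0,0],-0.8],[[0,0,0],[0,0,0],0],[[0,0,0],[0,0,0],0],[[0,0,0],[0,0,0],0],[[0,0,0],[0,0,-1],0],[[0,0,0],[0,0,-1],0],[[0,0,0],[0,0,-1],0],[[0,0,0],[0,0,-1],0],[[0,0,0],[0,0,-1],0],[[0,0,0],[0,0,-1],0]]'
```

```text
time: 11.07
tool_pos: [480.0, 300.0, 39.7]
tcp_rot: [-3.14, 0.001, 1.569]
contact_force: [-9.6, -4.0, 38.8]
grip_width: 17.0
finger_force: 30.0
time: 11.9
tool_pos: [480.7, 300.6, 40.6]
tcp_rot: [3.141, -0.0, 0.845]
contact_force: [-0.7, 0.2, -0.1]
grip_width: 46.0
finger_force: 0.0
```

```bash
python3 -m pendant '[[[0,0,0],[0,0,-1],0],[[0,0,0],[0,0,-1],0],[[0,0,0],[0,0,-1],0],[[0,0,0],[0,0,-1],0],[[0,0,0],[0,0,-1],0],[[0,0,0],[0,0,-1],0],[[0,0,0],[0,0,-1],0],[[0,0,0],[0,0,0],-0.8],[[0,0,0],[0,0,0],-0.8],[[0,0,0],[0,0,0],-0.8]]'; python3 -c "
from h import *
obs()"
```

```text
time: 12.73
tool_pos: [480.7, 300.4, 40.5]
tcp_rot: [-3.142, -0.0, 0.014]
contact_force: [0.5, 0.0, -1.0]
grip_width: 30.3
finger_force: 0.0
t12.73 [480.7 300.4  40.5] [-3.142 -0.     0.014] F [ 0.49  0.02 -0.99] w30.3 f0.0 q [ 0.42  0.65  1.64 -0.    0.85  1.98]
```

```bash
python3 -m pendant '[[[0,0,0],[0,0,0],-0.8],[[0,0,0],[0,0,0],-0.8],[[0,0,0],[0,0,0],-0.8],[[0,0,0],[0,0,0],-0.8],[[0,0,0],[0,0,0],-0.8],[[0,0,0],[0,0,0],0],[[0,0,0],[0,0,0],0],[[0,0,0],[0,0,0],0],[[0,0,0],[0,0,0],0],[[0,0,0],[0,0,0],0]]'
python3 -m pendant '[[[0,0,0.3],[0,0,0],0],[[0,0,0.5],[0,0,0],0],[[0,0,0.8],[0,0,0],0],[[-0.4,0,0.8],[0,0,0],0],[[-0.4,0,0.8],[0,0,0],0],[[-0.4,0,0.8],[0,0,0],0],[[-0.13,0,0],[0,0,0],0],[[0,0,0],[0,0,0],0],[[0,0,0],[0,0,0],0],[[0,0,0],[0,0,0],0]]'
python3 - <<'E'
from h import *
import pickle
S=[]
P=[]
for i in range(4):
    P.append(bot.get_obs()['tool_pos']);p=bot.camera_params('wrist');S.append(bot.capture('wrist').astype(float))
im=np.mean(S,0).astype(np.uint8);print(np.mean(P,0));obs()
pickle.dump((p,np.mean(P,0),im),open('cal.pkl','wb'));cv2.imwrite('pics/cal.png',im)
print(px(p,[480.7,300.4,42]))
E
```

```text
time: 13.57
tool_pos: [480.7, 300.3, 40.3]
tcp_rot: [3.142, 0.0, 0.01]
contact_force: [-0.2, 0.3, -0.6]
grip_width: 44.1
finger_force: 0.0
time: 14.4
tool_pos: [440.7, 300.0, 159.5]
tcp_rot: [3.141, 0.001, 0.01]
contact_force: [-0.5, 0.8, -0.1]
grip_width: 45.9
finger_force: 0.0
[440.71502934 300.01186874 159.30043882]
t14.60 [440.8 300.1 159.4] [3.141e+00 1.000e-03 1.000e-02] F [ 0.26 -0.2  -0.08] w45.9 f0.0 q [ 0.45  0.44  1.62 -0.    1.08  2.01]
[[269.91398997 167.77860952]]
```

```bash
python3 -m pendant '[[[0,0,0.37],[0,0,0],0],[[0,0,0.37],[0,0,0],0],[[0.67,-0.11,0],[0,0,0],0],[[0.67,-0.11,0],[0,0,0],0],[[0.67,-0.11,0],[0,0,0],0],[[0.67,-0.1,0],[0,0,0],0],[[0,0,0],[0,0,0],0],[[0,0,0],[0,0,0],0],[[0,0,0],[0,0,0],0],[[0,0,0],[0,0,0],0]]'
python3 - <<'E'
from h import *
import pickle
S=[]
P=[]
for i in range(4):
    P.append(bot.get_obs()['tool_pos']);p=bot.camera_params('wrist');S.append(bot.capture('wrist').astype(float))
im=np.mean(S,0).astype(np.uint8);print(np.mean(P,0));obs()
pickle.dump((p,np.mean(P,0),im),open('post.pkl','wb'))
a=pickle.load(open('cal.pkl','rb'))[2]
r=lambda m:cv2.resize(m[130:205,220:320],None,fx=4,fy=4,interpolation=cv2.INTER_CUBIC)
r2=lambda m:cv2.resize(m[0:210,150:430],(400,300))
cv2.imwrite('pics/cmp.png',np.vstack([np.hstack([r(a),r(im)]),np.hstack([r2(a),r2(im)])]))
E
```

```text
time: 15.43
tool_pos: [520.2, 287.6, 182.3]
tcp_rot: [3.141, 0.001, 0.011]
contact_force: [-0.5, 0.4, -0.8]
grip_width: 46.2
finger_force: 0.0
[520.3884651  287.64541038 182.51328976]
t15.63 [520.7 287.7 182.8] [-3.142 -0.     0.011] F [-0.14  0.05  0.27] w45.9 f0.0 q [ 0.38  0.52  1.41 -0.    1.21  1.94]
```

View pics/cmp.png

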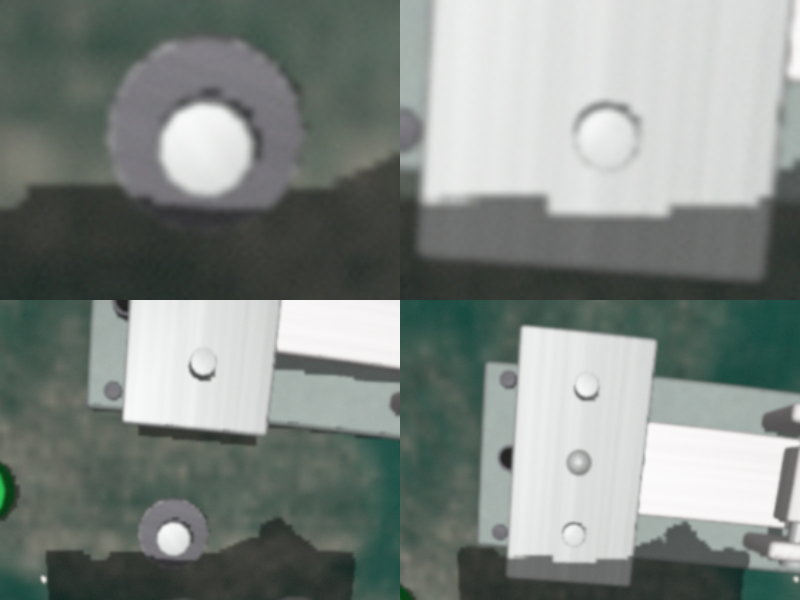

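Run:
```python
from h import *
import pickle
q=lambda u,v:(220+(u+.5)/4-.5,130+(v+.5)/4-.5)
p,P,_=pickle.load(open('cal.pkl','rb'));a=w(p,q(206,149),42);print(a,P,a-P)
p2,P2,_=pickle.load(open('post.pkl','rb'));b=w(p2,q(207,137),64.3);print(b,P2)
for z in(63,64.3,65):print((w(p2,q(207,137),z)-P2)-(a-P)+np.array([480.7,300.3,0])-P+P2)
# others in post view: button, far  (scaled 400/280)
s=lambda u,v:(150+(u-400+.5)*.7-.5,(v-300+.5)*.7-.5)
for uv,z in[((573.5,534),64.3),((579,462),56.3),((586.5,386),64.3)]:print(w(p2,s(*uv),z))
```

```text
[481.37959971 299.50812556  42.        ] [440.71502934 300.01186874 159.30043882] [  40.66457037   -0.50374318 -117.30043882]
[563.44528641 287.15861011  64.3       ] [520.3884651  287.64541038 182.51328976]
[562.61434611 287.94805348  21.        ]
[562.76568671 287.95048455  22.3       ]
[562.8471778  287.95179359  23.        ]
[563.61168863 287.21618854  64.3       ]
[600.11091453 284.75863949  56.3       ]
[636.26015424 281.65466005  64.3       ]
```

```bash
python3 -m pendant '[[[-0.44,0.14,-0.5],[0,0,0],0],[[-0.44,0.14,-1],[0,0,0],0],[[-0.44,0.14,-1],[0,0,0],0],[[0,0,-0.9],[0,0,0],0],[[0,0,-0.6],[0,0,0],0],[[0,0,-0.4],[0,0,0],0],[[0,0,-0.2],[0,0,0],0],[[0,0,-0.1],[0,0,0],0],[[0,0,0],[0,0,0],0],[[0,0,0],[0,0,0],0]]'
python3 -c "
from h import *
P=[]
for i in range(4):P.append(bot.get_obs()['tool_pos']);bot.capture('wrist')
print(np.mean(P,0))"
```

```text
time: 16.47
tool_pos: [482.1, 300.2, 42.4]
tcp_rot: [-3.141, -0.001, 0.01]
contact_force: [-0.5, 0.4, 0.5]
grip_width: 45.8
finger_force: 0.0
[482.14382958 300.25666752  42.50015127]
```

```bash
python3 -m pendant '[[[-0.045,0,-0.06],[0,0,0],0],[[0,0,0],[0,0,0],0],[[0,0,0],[0,0,0],-0.8],[[0,0,0],[0,0,0],-0.8],[[0,0,0],[0,0,0],-0.8],[[0,0,0],[0,0,0],-0.8],[[0,0,0],[0,0,0],-0.8],[[0,0,0.5],[0,0,0],-0.8],[[0,0,1],[0,0,0],-0.8],[[0,0,1],[0,0,0],-0.8]]'
python3 -m pendant '[[[0.5,-0.08,0],[0,0,0],-0.8],[[0.5,-0.08,0],[0,0,0],-0.8],[[0.5,-0.08,0],[0,0,0],-0.8],[[0.5,-0.08,0],[0,0,0],-0.8],[[0.5,-0.08,0],[0,0,0],-0.8],[[0.23,0,0],[0,0,0],-0.8],[[0,0,0],[0,0,0],-0.8],[[0,0,0],[0,0,0],-0.8],[[0,0,0],[0,0,0],-0.8],[[0,0,0],[0,0,0],-0.8]]'
python3 -c "
from h import *
P=[];F=[]
for i in range(4):o=bot.get_obs();P.append(o['tool_pos']);F.append(o['contact_force']);bot.capture('wrist')
print(np.mean(P,0),np.mean(F,0));obs()"
```

```text
time: 17.5
tool_pos: [479.1, 299.5, 114.2]
tcp_rot: [3.14, 0.004, 0.01]
contact_force: [0.6, -0.7, -1.7]
grip_width: 17.0
finger_force: 30.0
time: 18.33
tool_pos: [561.2, 288.3, 114.6]
tcp_rot: [3.141, 0.001, 0.011]
contact_force: [0.0, 1.3, -2.9]
grip_width: 17.0
finger_force: 30.0
[561.41981756 288.27238087 114.79303782] [-0.29683586  0.3107989  -1.94892916]
t18.53 [561.8 288.2 114.9] [3.142 0.    0.011] F [ 0.05  0.49 -2.13] w17.2 f30.0 q [ 0.35  0.65  1.38 -0.    1.11  1.91]
```

```bash
python3 -m pendant '[[[0.045,-0.01,0],[0,0,0],-0.8],[[0,0,-0.2],[0,0,0],-0.8],[[0,0,-0.1],[0,0,0],-0.8],[[0,0,-0.05],[0,0,0],-0.8],[[0,0,-0.05],[0,0,0],-0.8],[[0,0,0],[0,0,0],-0.8],[[0,0,0],[0,0,0],-0.8],[[0,0,0],[0,0,0],-0.8],[[0,0,0],[0,0,0],-0.8],[[0,0,0],[0,0,0],-0.8]]'
python3 -c "
from h import *
P=[];F=[]
for i in range(6):o=bot.get_obs();P.append(o['tool_pos']);F.append(o['contact_force']);bot.capture('wrist')
print(np.mean(P,0),np.mean(F,0));obs()"
```

```text
time: 19.37
tool_pos: [563.3, 287.7, 102.7]
tcp_rot: [3.141, 0.0, 0.01]
contact_force: [-1.7, -0.2, -3.2]
grip_width: 17.0
finger_force: 30.0
[563.34779524 287.70820743 102.7463709 ] [-1.06750894 -0.16745955 -2.59886002]
t19.67 [563.4 287.7 102.7] [3.142 0.    0.01 ] F [-0.86  0.05 -2.79] w17.1 f30.0 q [ 0.35  0.67  1.39 -0.    1.09  1.91]
```

```bash
python3 -m pendant '[[[-0.017,0.01,0],[0,0,0],-0.8],[[0,0,-0.05],[0,0,0],-0.8],[[0,0,-0.05],[0,0,0],-0.8],[[0,0,-0.05],[0,0,0],-0.8],[[0,0,-0.02],[0,0,0],-0.8],[[0,0,0],[0,0,0],-0.8],[[0,0,0],[0,0,0],-0.8],[[0,0,0],[0,0,0],-0.8],[[0,0,0],[0,0,0],-0.8],[[0,0,0],[0,0,0],-0.8]]'
python3 -c "
from h import *
P=[];F=[]
for i in range(6):o=bot.get_obs();P.append(o['tool_pos']);F.append(o['contact_force']);im=bot.capture('wrist')
cv2.imwrite('pics/ins.png',im)
print(np.mean(P,0),np.mean(F,0));obs()"
```

```text
time: 20.5
tool_pos: [563.0, 288.0, 97.7]
tcp_rot: [3.142, -0.0, 0.01]
contact_force: [-0.2, 0.4, -2.6]
grip_width: 17.0
finger_force: 30.0
[563.0035503  288.01406228  97.68558203] [-0.54788251  0.09469146 -2.27536719]
t20.80 [563.  288.   97.7] [ 3.142 -0.     0.01 ] F [-0.27 -0.78 -1.96] w17.0 f30.0 q [ 0.35  0.67  1.39 -0.    1.08  1.91]
```

```bash
python3 -m pendant '[[[0,0,-0.04],[0,0,0],-0.8],[[0,0.005,-0.04],[0,0,0],-0.8],[[0,0,-0.04],[0,0,0],-0.8],[[0,0.005,-0.04],[0,0,0],-0.8],[[0,0,-0.04],[0,0,0],-0.8],[[0,0.005,-0.03],[0,0,0],-0.8],[[0,0,-0.03],[0,0,0],-0.8],[[0,0.005,-0.03],[0,0,0],-0.8],[[0,0,-0.03],[0,0,0],-0.8],[[0,0,-0.02],[0,0,0],-0.8]]'
python3 -c "
from h import *
P=[];F=[]
for i in range(8):o=bot.get_obs();P.append(o['tool_pos']);F.append(o['contact_force']);im=bot.capture('wrist')
print(np.mean(P,0),np.mean(F,0));obs()"
```

```text
time: 21.63
tool_pos: [563.0, 288.6, 87.4]
tcp_rot: [3.142, -0.0, 0.01]
contact_force: [-0.6, -0.9, -0.5]
grip_width: 17.0
finger_force: 30.0
[562.99276702 288.57614762  87.43999009] [-0.86600013 -1.11979935 -0.47001437]
t22.03 [563.  288.6  87.5] [ 3.141 -0.     0.01 ] F [-0.72 -0.1  -1.22] w16.7 f30.0 q [ 0.35  0.68  1.4  -0.    1.06  1.91]
```

```bash
python3 -m pendant '[[[0,0,0],[0,0,0],-0.5],[[0,0,0],[0,0,0],-0.3],[[0,0,0],[0,0,0],-0.2],[[0,0,0],[0,0,0],-0.2],[[0,0,0],[0,0,0],-0.2],[[0,0,0.3],[0,0,0],-0.2],[[0,0,0.6],[0,0,0],-0.2],[[-0.3,0,1],[0,0,0],-0.2],[[-0.5,0,1],[0,0,0],-0.2],[[-0.5,0,0.3],[0,0,0],-0.2]]'
python3 -c "
from h import *
obs()
S=[bot.capture('wrist').astype(float) for i in range(3)]
im=np.mean(S,0).astype(np.uint8)
s=bot.capture('side')[170:290,170:400]
top=cv2.resize(im[0:250,100:480],(608,400));cv2.imwrite('pics/res.png',np.hstack([np.vstack([cv2.resize(im[:,:],(400,300)),np.zeros((100,400,3),np.uint8)]),cv2.resize(s,(400,400*120//230))[:,:] if 0 else cv2.copyMakeBorder(cv2.resize(s,(400,209)),0,191,0,0,cv2.BORDER_CONSTANT)]))
cv2.imwrite('pics/wr.png',im)
"
```

```text
time: 22.87
tool_pos: [525.6, 289.3, 188.7]
tcp_rot: [-3.139, -0.007, 0.01]
contact_force: [1.1, 0.4, 0.5]
grip_width: 36.7
finger_force: 0.0
t22.87 [525.6 289.3 188.7] [-3.139 -0.007  0.01 ] F [1.08 0.38 0.49] w36.7 f0.0 q [ 0.38  0.52  1.4  -0.    1.22  1.94]
```

View pics/res.png

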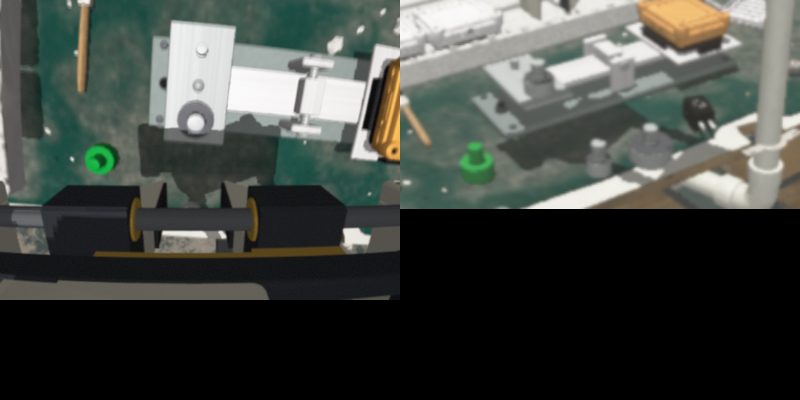

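Run:
```python
from h import *
p=bot.camera_params('side');a=cv2.imread('pics/side1.png')
b=np.mean([bot.capture('side').astype(float) for _ in range(4)],0).astype(np.uint8)
# far post & housing shift with tilt: rotate about pivot (y arm 125) 
ax=np.array([.9975,-.071,0]);yb=np.array([.071,.9975,0]);mid0=np.array([599.5,285,0]);piv=mid0-125*yb;piv[2]=48
def P(xb,y,z,t):
    return piv+ax*xb+yb*(y*np.cos(t)-(z-48)*np.sin(t))+np.array([0,0,y*np.sin(t)+(z-48)*np.cos(t)])
for nm,(xb,y,z),h in(('far post',(37,125,55),(8,7)),('corner',(64,150,45),(9,7)),('housing',(0,-125,62),(24,14))):
    ref=px(p,P(xb,y,z,.05))[0]
    print(nm,ref.round(1),[ (t,(px(p,P(xb,y,z,t))[0]-ref).round(2)) for t in(.02,0,-.02,-.05)])
    u,v=ref.round().astype(int)
    g=lambda m:cv2.resize(cv2.cvtColor(m,cv2.COLOR_BGR2GRAY),None,fx=5,fy=5,interpolation=cv2.INTER_CUBIC)
    t=g(a)[(v-h[1])*5:(v+h[1])*5,(u-h[0])*5:(u+h[0])*5];S=g(b)[(v-h[1]-7)*5:(v+h[1]+7)*5,(u-h[0]-7)*5:(u+h[0]+7)*5]
    r=cv2.matchTemplate(S,t,cv2.TM_CCOEFF_NORMED);_,m,_,l=cv2.minMaxLoc(r);print(m,(np.array(l)-35)/5)
```

```text
far post [235.9 202.2] [(0.02, array([-0.02,  1.46])), (0, array([-0.02,  2.42])), (-0.02, array([0.01, 3.38])), (-0.05, array([0.09, 4.8 ]))]
0.9661264419555664 [0. 2.]
corner [221.5 203.8] [(0.02, array([0.13, 1.69])), (0, array([0.24, 2.81])), (-0.02, array([0.38, 3.91])), (-0.05, array([0.63, 5.55]))]
0.9433581233024597 [0.  2.2]
housing [332.5 184.4] [(0.02, array([-0.06, -1.33])), (0, array([-0.11, -2.21])), (-0.02, array([-0.19, -3.09])), (-0.05, array([-0.33, -4.4 ]))]
0.9779439568519592 [-0.4 -1.6]
```

```bash
python3 -c "
from h import *
obs();print(bot.close_job())"
```

```text
t23.27 [524.1 288.3 182.1] [3.141e+00 2.000e-03 1.000e-02] F [-0.16 -0.63  0.17] w37.0 f0.0 q [ 0.37  0.53  1.4  -0.    1.21  1.94]
the job is handed in; nothing more can be done
None
```

I set the 200 g weight on the near post and handed the job in at about 23 s; the beam rests about 0.01 rad above level, so the housing is about 225 g and no other choice of weights would come nearer, and the 100 g and 400 g weights were not moved.

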